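Swap the odd jar in the sample row for the right canister from the crate

ROBOT

A 7-joint arm with a two-finger parallel gripper is mounted at the origin on the work surface. World frame = base frame: x ahead of the robot, y to its left, z up, the work surface at z = 0. Lengths are in m, angles in rad, forces in N, time in s.
With the tool pointing down it reaches from about 0.35 to 0.9 m from the base axis. Payload 8.1 kg.
Tool frame: the origin (TCP) lies at the very end of the fingers, on their centre line; the grasp point (between the pads) lies 19 mm behind it; z points along the fingers, y is the line along which they close (so a half turn about z gives the same grasp; the last joint's range is limited). The gripper opens to 92 mm and grips with 3 to 60 N. Pads are 19 mm wide; open, the fingers measure 130 mm over their backs; the gripper's body (75 mm by 190 mm) begins 47 mm behind the grasp point.
Start: joints at [1.14, 0.434, 0.025, 1.573, -0.012, 1.134, -0.075], TCP at [0.201, -0.592, 0.227] pointing down, gripper open.
Joint ranges: [-2.62, 2.62], [-0.44, 2.09], [-1.27, 1.32], [0.08, 2.57], [-1.32, 4.46], [0.12, 2], [-2.74, 2.74]. Speed limits (rad/s): [2.22, 2.22, 3.01, 3.01, 3.14, 3.14, 3.14].

INTERFACE

Orientations are given as a rotation vector (axis times angle).
In Python, from cell import arm gives the robot as it stands.
- The arm moves only by the tool carry_out, never from a script. Its argument "commands" is a list of rows, each a list of 7 numbers: the opening, from 0 (shut) to 1 (fully open), then the shift along the tool's x, y, z each as a share of 0.025 m, from -1 to 1, then the turn, a rotation vector about the tool's x, y, z each as a share of 0.1 rad, from -1 to 1. A call has 1 to 8 rows; each row shifts and turns the commanded pose from where the row before left it, along the tool's axes as they then stand; what a row does not reach is not made up. A row lasts 1/10 s, in which the tool goes at most 50 mm and 8.59 degrees, less where a joint would pass 70% of its speed; a pose out of reach is approached as far as the arm can. A call with a number of a shift or a turn outside -1 to 1 is refused whole. A call with a gripper value outside its range is refused whole. The fingers move at their own pace and stop on an object; "squeeze" is the grip in N (left out, the last holds). Time passes only in rows, so rows that do not move let the fingers close. It gives the time, the measured TCP pose, the force, the opening and the grip force at its end, in the units of the state.
- arm.observe(): the state, without advancing time (a new reading comes with each control period).
- arm.get_image(name): name is "side" or "top"; returns a dict with "pixels" (400x640x3 uint8, red, green, blue), "range_z" (400x640 float32, m along the optical axis (not along the pixel's ray), 0 where there is no reading), "mtx" (3x3 intrinsics, pixels), "R" (3x3) and "t" (3): a world point X has camera coordinates R X + t. Camera axes: x right, y down, z forward; pixel columns grow to the right and rows downward; lengths in m; the calibration is good to about 2 mm. A picture is of the moment at which its call begins.
- arm.sign_off(): hands the job in; it is judged then, once.
The state is a dict: "clock": time; "joints": joint angles; "dq": joint speeds; "joint_efforts": joint torques, N m; "position": TCP position; "ee_rot": TCP orientation; "force": force on the tool from outside, world axes, zero at the start; "ft_torque": the same for the moment, N m; "width": opening from 0.0 (shut) to 1.0 (fully open); "gripper_force": force on a finger pad.
Only numpy, scipy, OpenCV 4.12 (cv2) and the standard library are available. Lean on these libraries where they do the work, as an engineer would, in place of code of your own. Each camera call takes 0.05 s, during which the arm holds its last target. There are 200 camera calls.

TASK

One place in the row of sample canisters is taken by a wider, shorter jar: take that jar out and stand it upright in the small empty white tray. Then find in the slanted crate the one canister of the same kind as the other three in the row (round body, narrow neck, round cap) and stand it upright in the row on the black pad that the jar has left free, wholly on the pad. Set both down without dropping them, and do not shift or knock over anything else.

Things in the scene. Friction and masses are not known exactly. Their poses are not given: they have to be found in the camera images.
- target: the wanted canister, 140 mm tall, bare aluminium: round body 44 mm diameter up to 112 mm, narrow neck (24 mm diameter) from 112 to 126 mm, round steel cap (34 mm diameter) from 126 to 140 mm; 0.25 to 0.5 kg. Starts in any of the crate's six places, leaning 32 degrees. Origin: centre of its underside; z along its length to its top
- jar: the odd jar in the row: round, 52 mm diameter up to 90 mm, flat lid of 47 mm diameter on top, 105 mm tall in all, aluminium, 0.2 to 0.45 kg. Stands at the start on the pad in the lane. Origin: centre of its underside; z up
- pad: thin black rubber pad on the lane's floor, 54 mm across the lane (x) and 66 mm along it (y), marks the place to be refilled (any of the lane's four places); flush, not an obstacle. Origin: its centre, on the lane's floor (8 mm above the table); yaw as the lane
- lane: fixed straight steel channel for a row of four canisters, 312 mm long along its y axis, 66 mm wide over all along x; floor 8 mm thick, inner width 54 mm, side guides and end stops rise to 38 mm above the table. Places are 74 mm apart, at y = -111, -37, 37 and 111 mm. Origin: centre of its underside, on the table
- tray: fixed open white tray, 105 x 105 mm outside, walls 4 mm thick and 30 mm high, floor 4 mm thick. Origin: centre of its underside, on the table
- crate: fixed grey crate, 312 mm wide (y), x from -35 to 201 mm; outer walls 66 mm high. Two rows along y, 105 mm apart in x; items stand on sloping floors, tops leaning 32 degrees to -x on a front wall 60 mm high along them; draw them out along their axis. Foot centres: x 19 and 124, y -84, 0, 84 (+-12), z 22 mm. Origin: on the table under the front row's lower inner corner, mid-width
- row1: a standing canister in the lane, just like the target (140 mm tall, 44 mm diameter); not to be moved. Origin: centre of its underside; z up
- row2: as row1
- row3: as row1
- open_neck: look-alike, aluminium: same round body (44 mm diameter, 112 mm), narrow bare neck (22 mm diameter) to 139 mm, without cap. In any of the crate's six places, leaning 32 degrees. Origin: centre of its underside; z along its length to its top
- plain_tube: look-alike, aluminium: plain cylinder 44 mm diameter, 140 mm long, no neck. In any of the crate's six places, leaning 32 degrees. Origin: centre of its underside; z along its length to its top
- square_tall: look-alike, aluminium: square body 44 x 44 x 112 mm with narrow neck and round cap to 140 mm. In any of the crate's six places, leaning 32 degrees. Origin: centre of its underside; z along its length to its top
- square_short: square aluminium can 44 x 44 x 95 mm with a 38 mm square lid, 106 mm in all. In any of the crate's six places, leaning 32 degrees. Origin: centre of its underside; z along its length to its top
- round_short: round aluminium can 44 mm diameter, 95 mm, with a 36 mm round lid, 106 mm in all. In any of the crate's six places, leaning 32 degrees. Origin: centre of its underside; z along its length to its top
- glass_cylinder: loose glass cylinder 40 mm diameter on a white foot of 60 mm diameter, 170 mm tall, stands on the table between crate and lane; an obstacle to be left alone. Origin: centre of its underside
There are look-alikes about, which are no part of the job. What is shaped like the target but turquoise is not meant. What is shaped like the jar but blue or orange is not meant.

How it is judged:
On the way, in this order (a step that is already met when the one before it is completed fails the run):
1. the jar stands upright in the tray, let go (horizontal distance between jar and tray below 0.045 m and height (world z) of jar below 0.02 m and angle between jar's own z axis and vertical below 0.1 rad and contact force between the fingers and jar below 0.1 N and linear speed of jar below 0.03 m/s), for 0.2 s.
2. the right canister is drawn out of the crate (height (world z) of target above 0.12 m and contact force between the fingers and target above 0.5 N and horizontal distance between jar and tray below 0.045 m and height (world z) of jar below 0.02 m and angle between jar's own z axis and vertical below 0.1 rad), for 0.1 s.
At the end, for the whole second after the job is handed in: The target stands on the lane's floor, its centre within 7 mm of the pad's centre across the lane and 13 mm along it, upright within 3.4 degrees, at rest; the jar stands in the tray, its centre within 45 mm of the tray's centre, upright within 5.7 degrees (x of target in the frame of pad between -0.007 and 0.007 m and y of target in the frame of pad between -0.013 and 0.013 m and height (world z) of target below 0.014 m and angle between target's own z axis and vertical below 0.06 rad and linear speed of target below 0.02 m/s and horizontal distance between jar and tray below 0.045 m and height (world z) of jar below 0.02 m and angle between jar's own z axis and vertical below 0.1 rad); the robot touches nothing.
It fails at once if a canister of the row or a thing in the crate is shifted by more than 20 mm (distance of any of row1, row2, row3, open_neck, plain_tube, square_tall, square_short, round_short from where it was at the start of the episode above 0.02 m).
It fails at once if a canister of the row is tipped by more than 17 degrees (angle between any of row1, row2, row3's own z axis and vertical above 0.3 rad).
It fails at once if the glass cylinder is shifted by more than 20 mm or tipped by more than 17 degrees (distance of glass_cylinder from where it was at the start of the episode above 0.02 m or angle between glass_cylinder's own z axis and vertical above 0.3 rad).
It fails at once if the canister or the jar is dropped (moves faster than 0.5 m/s while not held) ((linear speed of target above 0.5 m/s and contact force between the fingers and target below 0.05 N) or (linear speed of jar above 0.5 m/s and contact force between the fingers and jar below 0.05 N)).
It also fails if it takes over 54 s, if anything falls off the work surface, if the arm or the gripper's body presses on something with over 40 N, if the wrist force passes 120 N, or if a joint passes its speed limit or range.

## Working session

There is one attempt and no reset: what is moved stays moved. The work goes in short steps, Python scripts to look and compute and a tool call to move; the robot and the scene stay as the last step left them, time stands still between calls to the robot, and variables do not carry over. Pictures are saved under pics/ and viewed, at most 10 in all, crops included, and the job is handed in when it is done.

Besides the shell and the picture viewer there is one more tool, called after ">>>" in YAML: its name, and indented under it one key for each argument. carry_out: Moves the arm, as the interface text tells. Shift numbers are shares of 0.025 m and turn numbers shares of 0.1 rad, none past 1 either way. Its arguments: {"type":"object","properties":{"commands":{"type":"array"},"squeeze":{"type":"number"}},"required":["commands"]}

```bash
ls; mkdir -p pics; cat > h.py <<'E'
import numpy as np, cv2
from cell import arm
def grab(n):
    im=arm.get_image(n); np.savez(f'{n}.npz',**im); return im
def pts(im):
    K=im['mtx'];z=im['range_z'];v,u=np.mgrid[:z.shape[0],:z.shape[1]]
    c=np.stack([(u-K[0,2])/K[0,0]*z,(v-K[1,2])/K[1,1]*z,z],-1)
    P=(c-im['t'])@im['R']; P[z==0]=np.nan; return P
def load(n): return dict(np.load(f'{n}.npz'))
E
python3 - <<'E'
from h import *
s=arm.observe();print(s)
for n in('top','side'):
    im=grab(n);cv2.imwrite(f'pics/{n}0.png',im['pixels'][...,::-1]);print(n,im['mtx'],-im['R'].T@im['t'],im['R'])
E
```

```text
pics
{'clock': 0.0, 'joints': array([ 1.14043373,  0.43524644,  0.0249638 ,  1.57410824, -0.01157771,
        1.1340165 , -0.0750955 ]), 'dq': array([ 0.00160014, -0.00023538, -0.00123641,  0.00114546,  0.00021989,
        0.00115264,  0.00100296]), 'joint_efforts': array([-9.85052939e-04, -6.67849874e+01,  9.85081494e-01, -3.14453495e+01,
       -6.04214240e-02,  4.29144851e-02,  1.51508207e-04]), 'position': array([ 0.20097637, -0.59124908,  0.22592601]), 'ee_rot': array([-3.09795617e+00, -5.12215681e-01,  6.70990832e-04]), 'force': array([-0.79601542, -0.59495654,  0.25896007]), 'ft_torque': array([-0.01716627,  0.0254847 , -0.02865847]), 'gripper_force': 0.0, 'width': 1.0003744097931242}
top [[385.94862482   0.         317.15396589]
 [  0.         385.94862482 203.57117645]
 [  0.           0.           1.        ]] [ 0.41729775 -0.00559762  0.91715408] [[ 0.00161995 -0.9999939  -0.00309459]
 [-0.99776108 -0.00140942 -0.06686438]
 [ 0.06685961  0.00319597 -0.99775727]]
side [[503.38291452   0.         326.30135342]
 [  0.         503.38291452 197.33612216]
 [  0.           0.           1.        ]] [-0.17257391  0.76941469  0.7940778 ] [[-0.7753309  -0.63154401 -0.00376293]
 [-0.37509819  0.46527588 -0.80176038]
 [ 0.50809776 -0.62021813 -0.59763378]]
```

View pics/top0.png

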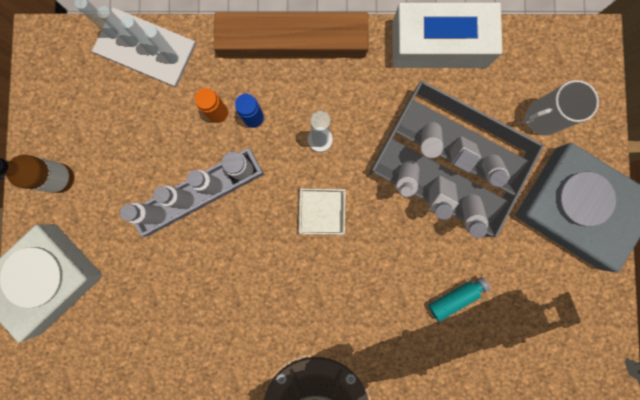

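View pics/side0.png

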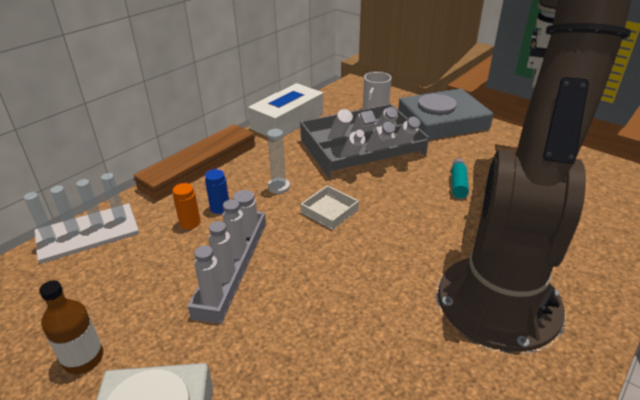

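The top view shows the lane from (130,215) to (250,165), with the jar at (234,163) at its right end. The tray is at (322,212), the glass at (320,130) and the crate around (455,160). The crate items are at (432,138), (466,152), (496,168) in the back row and (408,178), (444,198), (476,215) in the front. Next I crop the crate closely from both views.

```bash
python3 - <<'E'
from h import *
a=load('top')['pixels'][90:250,360:550,::-1];b=load('side')['pixels'][85:175,295:435,::-1]
a=cv2.resize(a,(400,337),interpolation=3);b=cv2.resize(b,(400,257),interpolation=3)
cv2.imwrite('pics/crate.png',np.vstack([a,b]))
im=load('top');P=pts(im)
for n,u,v in [('jar',234,163),('r1',200,180),('r2',166,195),('r3',133,213),('tray',322,212),('glass',320,120),('c1',432,132),('c2',466,145),('c3',496,163),('c4',408,172),('c5',444,200),('c6',476,220)]:
    print(n,P[v,u].round(3))
E
```

```text
jar [0.556 0.172 0.114]
r1 [0.516 0.232 0.148]
r2 [0.486 0.3   0.148]
r3 [0.449 0.365 0.148]
tray [ 0.459 -0.014  0.002]
glass [ 0.633 -0.009  0.168]
c1 [ 0.622 -0.245  0.116]
c2 [ 0.599 -0.324  0.094]
c3 [ 0.562 -0.39   0.087]
c4 [ 0.539 -0.196  0.104]
c5 [ 0.478 -0.264  0.123]
c6 [ 0.437 -0.327  0.128]
```

View pics/crate.png

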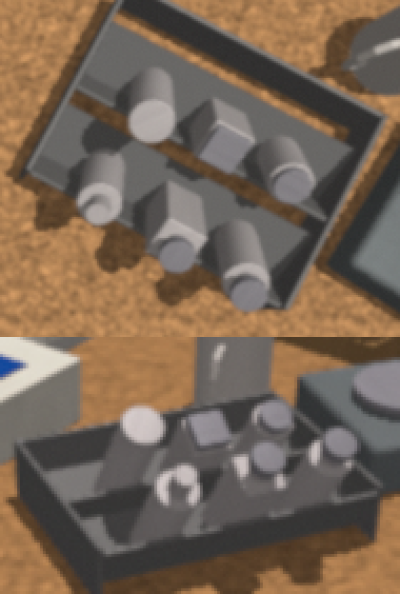

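The crop settles the choice. Candidates, by top-image pixel:
- plain_tube: (432,138)
- square_short: (466,152)
- round_short: (496,168)
- open_neck, no cap: (408,178)
- square_tall, square shoulder: (444,198)
- target, round body with neck and round cap: (476,215), front row right

The turquoise one at (460,300) is not wanted. The jar is the wide, short one at (234,163).

```bash
cat >> h.py <<'E'
from scipy.optimize import least_squares
def sd_cyl(r,h,R,a,b):
    d=np.stack([r-R,np.maximum(a-h,h-b)],-1)
    return np.minimum(d.max(-1),0)+np.linalg.norm(np.maximum(d,0),axis=-1)
def fit(Q,foot,ax):
    # Q points; params foot(3), axis tilt
    def res(p):
        z=np.array([p[3],p[4],1.]);z/=np.linalg.norm(z)
        d=Q-p[:3];h=d@z;r=np.linalg.norm(d-h[:,None]*z,axis=1)
        return np.minimum.reduce([sd_cyl(r,h,.022,0,.112),sd_cyl(r,h,.012,.11,.13),sd_cyl(r,h,.017,.126,.14)])
    s=least_squares(res,[*foot,ax[0]/ax[2],ax[1]/ax[2]],loss='soft_l1',f_scale=.002)
    return s.x,np.median(np.abs(res(s.x)))
E
python3 - <<'E'
from h import *
T=pts(load('top'));S=pts(load('side'));A=T.reshape(-1,3)
c={}
for n,g,lo,hi in [('jar',(.556,.172),.108,.12),('r1',(.516,.232),.143,.155),('r2',(.486,.3),.143,.155),('r3',(.449,.365),.143,.155),('glass',(.62,-.008),.16,.18)]:
  for nm,X in(('top',A),('side',S.reshape(-1,3))):
    m=(np.hypot(*(X[:,:2]-g).T)<.035)&(X[:,2]>lo)&(X[:,2]<hi);q=X[m]
    if len(q)<5: print(n,nm,len(q));continue
    (cx,cy),r=cv2.minEnclosingCircle(q[:,:2].astype(np.float32));print(n,nm,m.sum(),q.mean(0).round(4),'circ',round(cx,4),round(cy,4),round(r,4));c.setdefault(n,q.mean(0))
# lane rim
d=c['r1']-c['r3'];print('lane yaw from caps',np.degrees(np.arctan2(d[1],d[0])),np.linalg.norm(d)/2)
for nm,X in(('top',A),('side',S.reshape(-1,3))):
  m=(X[:,2]>.034)&(X[:,2]<.041)&(np.abs(X[:,0]-.5)<.13)&(np.abs(X[:,1]-.25)<.2)
  print('lane',nm,m.sum(),cv2.minAreaRect(X[m][:,:2].astype(np.float32)))
  m=(X[:,2]>.027)&(X[:,2]<.033)&(np.hypot(X[:,0]-.46,X[:,1]+.014)<.09)
  print('tray',nm,m.sum(),cv2.minAreaRect(X[m][:,:2].astype(np.float32)))
  m=(X[:,2]>.0625)&(X[:,2]<.069)&(np.hypot(X[:,0]-.57,X[:,1]+.31)<.21)
  print('crate',nm,m.sum(),cv2.minAreaRect(X[m][:,:2].astype(np.float32)))
yaw=np.radians(-28.5);l=np.radians(32)
ax=np.array([-np.cos(yaw)*np.sin(l),-np.sin(yaw)*np.sin(l),np.cos(l)])
foot=np.array([.437,-.327,.128])-.13*ax
for nm,sets in(('top',[A]),('side',[S.reshape(-1,3)]),('both',[A,S.reshape(-1,3)])):
  X=np.vstack(sets); 
  for it in range(3):
    d=X-foot;h=d@ax;r=np.linalg.norm(d-h[:,None]*ax,axis=1)
    Q=X[(h>.05)&(h<.15)&(r<.03)]
    p,e=fit(Q,foot,ax);foot=p[:3];ax=np.array([p[3],p[4],1]);ax/=np.linalg.norm(ax)
  print(nm,len(Q),foot.round(4),ax.round(3),'lean',np.degrees(np.arccos(ax[2])),'yaw',np.degrees(np.arctan2(-ax[1],-ax[0])),'med',e)
E
```

```text
jar top 381 [0.5586 0.1748 0.1127] circ 0.5591 0.1752 0.0239
jar side 218 [0.5541 0.1781 0.1136] circ 0.5566 0.1766 0.0253
r1 top 221 [0.5198 0.2423 0.1475] circ 0.5194 0.2428 0.0172
r1 side 152 [0.5156 0.2462 0.1481] circ 0.5161 0.245 0.0182
r2 top 226 [0.4871 0.3082 0.1478] circ 0.4872 0.3092 0.017
r2 side 173 [0.4831 0.3126 0.1482] circ 0.4855 0.3122 0.0179
r3 top 232 [0.4513 0.3735 0.1477] circ 0.4514 0.3746 0.0172
r3 side 201 [0.4471 0.3775 0.1484] circ 0.4488 0.3773 0.0179
glass top 326 [ 0.6311 -0.0091  0.1694] circ 0.6323 -0.0092 0.0199
glass side 158 [ 0.6261 -0.0031  0.1685] circ 0.6295 -0.0074 0.0226
lane yaw from caps -62.41352122144819 0.07400176013867141
lane top 720 ((0.5037497282028198, 0.2769237160682678), (0.06660837680101395, 0.31257399916648865), 28.345218658447266)
tray top 287 ((0.4597078859806061, -0.014142904430627823), (0.10496821999549866, 0.1046578586101532), 88.46558380126953)
crate top 1115 ((0.5840098261833191, -0.34820422530174255), (0.36134815216064453, 0.2730807065963745), 61.62379455566406)
lane side 737 ((0.5010133385658264, 0.27843034267425537), (0.06715843081474304, 0.31615936756134033), 28.1921329498291)
tray side 246 ((0.45663395524024963, -0.012355364859104156), (0.1088770255446434, 0.10906362533569336), 89.40254211425781)
crate side 474 ((0.5802508592605591, -0.34490418434143066), (0.36179640889167786, 0.27576717734336853), 61.901878356933594)
top 679 [ 0.4806 -0.3609  0.0211] [-0.465  0.247  0.85 ] lean 31.757182354451 yaw -28.00747486659413 med 0.0005874990899190531
side 437 [ 0.4762 -0.3604  0.0205] [-0.431  0.247  0.868] lean 29.792562928278848 yaw -29.76899298397473 med 0.0011788988801215636
both 1116 [ 0.4794 -0.3603  0.0208] [-0.456  0.243  0.856] lean 31.093707389182214 yaw -28.05438984779838 med 0.0008326462460795849
```

```bash
cat >> h.py <<'E'
from scipy.spatial.transform import Rotation as Rn
def rows(p,R,op,nmax=99,step=.0245,turn=.095):
    s=arm.observe();p0=s['position'];R0=Rn.from_rotvec(s['ee_rot']);w=(R0.inv()*R).as_rotvec();d=np.array(p)-p0
    N=max(1,int(np.ceil(max(np.linalg.norm(d)/step,np.linalg.norm(w)/turn))))
    print('N',N,'d',d.round(4),'ang',np.degrees(np.linalg.norm(w)).round(1))
    for k in range(min(N,nmax)):
        Rk=R0*Rn.from_rotvec(w*k/N)
        print([op,*[float(x) for x in (Rk.inv().apply(d/N)/.025).round(2)],*[float(x) for x in (w/N/.1).round(2)]],end=',\n' if k%8==7 else ',')
    print()
def down(yaw): # tool y horizontal at yaw deg, z down
    y=np.array([np.cos(np.radians(yaw)),np.sin(np.radians(yaw)),0]);z=np.array([0,0,-1.])
    return Rn.from_matrix(np.stack([np.cross(y,z),y,z],1))
def st():
    s=arm.observe();R=Rn.from_rotvec(s['ee_rot']).as_matrix();print('t',s['clock'],'p',s['position'].round(4),'j',s['joints'].round(2),'yaw y',np.degrees(np.arctan2(R[1,1],R[0,1])).round(1),'z',R[:,2].round(3),'F',s['force'].round(1),'w',round(s['width'],3),'g',s['gripper_force'])
E
python3 - <<'E'
from h import *
st()
for y in(28.3,-151.7): rows([.5575,.1765,.28],down(y),.9)
E
```

```text
t 0.1 p [ 0.201  -0.5913  0.226 ] j [ 1.14  0.44  0.03  1.57 -0.01  1.13 -0.08] yaw y -71.2 z [-0.001  0.001 -1.   ] F [0.  0.2 0.6] w 1.0 g 0.0
N 35 d [0.3565 0.7678 0.054 ] ang 99.5
[0.9, 0.67, -0.7, -0.06, -0.0, -0.0, -0.5],[0.9, 0.7, -0.67, -0.06, -0.0, -0.0, -0.5],[0.9, 0.73, -0.63, -0.06, -0.0, -0.0, -0.5],[0.9, 0.76, -0.59, -0.06, -0.0, -0.0, -0.5],[0.9, 0.79, -0.55, -0.06, -0.0, -0.0, -0.5],[0.9, 0.82, -0.51, -0.06, -0.0, -0.0, -0.5],[0.9, 0.84, -0.47, -0.06, -0.0, -0.0, -0.5],[0.9, 0.87, -0.43, -0.06, -0.0, -0.0, -0.5],
[0.9, 0.89, -0.39, -0.06, -0.0, -0.0, -0.5],[0.9, 0.9, -0.34, -0.06, -0.0, -0.0, -0.5],[0.9, 0.92, -0.3, -0.06, -0.0, -0.0, -0.5],[0.9, 0.93, -0.25, -0.06, -0.0, -0.0, -0.5],[0.9, 0.95, -0.2, -0.06, -0.0, -0.0, -0.5],[0.9, 0.95, -0.16, -0.06, -0.0, -0.0, -0.5],[0.9, 0.96, -0.11, -0.06, -0.0, -0.0, -0.5],[0.9, 0.97, -0.06, -0.06, -0.0, -0.0, -0.5],
[0.9, 0.97, -0.01, -0.06, -0.0, -0.0, -0.5],[0.9, 0.97, 0.03, -0.06, -0.0, -0.0, -0.5],[0.9, 0.96, 0.08, -0.06, -0.0, -0.0, -0.5],[0.9, 0.96, 0.13, -0.06, -0.0, -0.0, -0.5],[0.9, 0.95, 0.18, -0.06, -0.0, -0.0, -0.5]
[... 1430 characters left out ...]
, 0.0, 0.4],[0.9, -0.0, -0.97, -0.06, -0.0, 0.0, 0.4],[0.9, -0.04, -0.97, -0.06, -0.0, 0.0, 0.4],[0.9, -0.08, -0.96, -0.06, -0.0, 0.0, 0.4],[0.9, -0.12, -0.96, -0.06, -0.0, 0.0, 0.4],[0.9, -0.15, -0.96, -0.06, -0.0, 0.0, 0.4],
[0.9, -0.19, -0.95, -0.06, -0.0, 0.0, 0.4],[0.9, -0.23, -0.94, -0.06, -0.0, 0.0, 0.4],[0.9, -0.27, -0.93, -0.06, -0.0, 0.0, 0.4],[0.9, -0.31, -0.92, -0.06, -0.0, 0.0, 0.4],[0.9, -0.34, -0.91, -0.06, -0.0, 0.0, 0.4],[0.9, -0.38, -0.89, -0.06, -0.0, 0.0, 0.4],[0.9, -0.41, -0.87, -0.06, -0.0, 0.0, 0.4],[0.9, -0.45, -0.86, -0.06, -0.0, 0.0, 0.4],
[0.9, -0.48, -0.84, -0.06, -0.0, 0.0, 0.4],[0.9, -0.52, -0.82, -0.06, -0.0, 0.0, 0.4],[0.9, -0.55, -0.8, -0.06, -0.0, 0.0, 0.4],
```

>>> carry_out:
  commands:
    - [0.9,0.67,-0.7,-0.06,0,0,-0.5]
    - [0.9,0.7,-0.67,-0.06,0,0,-0.5]
    - [0.9,0.73,-0.63,-0.06,0,0,-0.5]
    - [0.9,0.76,-0.59,-0.06,0,0,-0.5]
    - [0.9,0.79,-0.55,-0.06,0,0,-0.5]
    - [0.9,0.82,-0.51,-0.06,0,0,-0.5]
    - [0.9,0.84,-0.47,-0.06,0,0,-0.5]
    - [0.9,0.87,-0.43,-0.06,0,0,-0.5]

```text
clock: 0.9
position: [0.2829, -0.4149, 0.2388]
ee_rot: [-2.934, -1.123, 0.0]
force: [-0.0, -0.3, 0.3]
width: 0.899
gripper_force: 0.0
```

>>> carry_out:
  commands:
    - [0.9,0.89,-0.39,-0.06,0,0,-0.5]
    - [0.9,0.9,-0.34,-0.06,0,0,-0.5]
    - [0.9,0.92,-0.3,-0.06,0,0,-0.5]
    - [0.9,0.93,-0.25,-0.06,0,0,-0.5]
    - [0.9,0.95,-0.2,-0.06,0,0,-0.5]
    - [0.9,0.95,-0.16,-0.06,0,0,-0.5]
    - [0.9,0.96,-0.11,-0.06,0,0,-0.5]
    - [0.9,0.97,-0.06,-0.06,0,0,-0.5]

```text
clock: 1.7
position: [0.3638, -0.2388, 0.2509]
ee_rot: [2.652, 1.684, 0.0]
force: [0.4, 0.2, 1.2]
width: 0.9
gripper_force: 0.0
```

>>> carry_out:
  commands:
    - [0.9,0.97,-0.01,-0.06,0,0,-0.5]
    - [0.9,0.97,0.03,-0.06,0,0,-0.5]
    - [0.9,0.96,0.08,-0.06,0,0,-0.5]
    - [0.9,0.96,0.13,-0.06,0,0,-0.5]
    - [0.9,0.95,0.18,-0.06,0,0,-0.5]
    - [0.9,0.94,0.22,-0.06,0,0,-0.5]
    - [0.9,0.93,0.27,-0.06,0,0,-0.5]
    - [0.9,0.91,0.32,-0.06,0,0,-0.5]

```text
clock: 2.5
position: [0.4436, -0.0626, 0.2629]
ee_rot: [2.264, 2.178, 0.0]
force: [-0.1, 0.5, 0.3]
width: 0.901
gripper_force: 0.0
```

```bash
python3 - <<'E'
from h import *
st(); rows([.5575,.1765,.20],down(28.3),.9)
E
```

```text
t 2.5 p [ 0.4436 -0.0626  0.2629] j [ 0.49  0.16 -0.53  1.89  0.09  1.12 -0.11] yaw y -2.2 z [ 0. -0. -1.] F [-0.1  0.5  0.3] w 0.901 g 0.0
N 12 d [ 0.1139  0.2391 -0.0629] ang 30.5
[0.9, 0.81, 0.35, 0.21, 0.0, 0.0, -0.44],[0.9, 0.8, 0.38, 0.21, 0.0, 0.0, -0.44],[0.9, 0.78, 0.42, 0.21, 0.0, 0.0, -0.44],[0.9, 0.76, 0.45, 0.21, 0.0, 0.0, -0.44],[0.9, 0.74, 0.49, 0.21, 0.0, 0.0, -0.44],[0.9, 0.71, 0.52, 0.21, 0.0, 0.0, -0.44],[0.9, 0.69, 0.55, 0.21, 0.0, 0.0, -0.44],[0.9, 0.67, 0.58, 0.21, 0.0, 0.0, -0.44],
[0.9, 0.64, 0.61, 0.21, 0.0, 0.0, -0.44],[0.9, 0.61, 0.64, 0.21, 0.0, 0.0, -0.44],[0.9, 0.58, 0.66, 0.21, 0.0, 0.0, -0.44],[0.9, 0.55, 0.69, 0.21, 0.0, 0.0, -0.44],
```

>>> carry_out:
  commands:
    - [0.9,0.81,0.35,0.21,0,0,-0.44]
    - [0.9,0.8,0.38,0.21,0,0,-0.44]
    - [0.9,0.78,0.42,0.21,0,0,-0.44]
    - [0.9,0.76,0.45,0.21,0,0,-0.44]
    - [0.9,0.74,0.49,0.21,0,0,-0.44]
    - [0.9,0.71,0.52,0.21,0,0,-0.44]
    - [0.9,0.69,0.55,0.21,0,0,-0.44]
    - [0.9,0.67,0.58,0.21,0,0,-0.44]

```text
clock: 3.3
position: [0.5201, 0.0965, 0.2205]
ee_rot: [-1.849, -2.54, -0.0]
force: [0.0, -0.1, 0.5]
width: 0.9
gripper_force: 0.0
```

>>> carry_out:
  commands:
    - [0.9,0.64,0.61,0.21,0,0,-0.44]
    - [0.9,0.61,0.64,0.21,0,0,-0.44]
    - [0.9,0.58,0.66,0.21,0,0,-0.44]
    - [0.9,0.55,0.69,0.21,0,0,-0.44]
    - [0.9,0,0,0.7,0,0,0]
    - [0.9,0,0,0.7,0,0,0]

```text
clock: 3.9
position: [0.5587, 0.1762, 0.1644]
ee_rot: [-1.619, -2.692, -0.002]
force: [0.5, -0.0, -0.4]
width: 0.899
gripper_force: 0.0
```

```bash
python3 - <<'E'
from h import *
st(); rows([.5575,.1765,.066],down(28.3),.9)
im=grab('side');cv2.imwrite('pics/s1.png',cv2.resize(im['pixels'][100:340,120:440,::-1],(640,480),interpolation=3))
E
```

```text
t 3.9 p [0.5587 0.1762 0.1644] j [ 0.06  0.52 -0.65  1.71  0.35  1.04 -0.23] yaw y 28.0 z [ 0.     0.001 -1.   ] F [ 0.5 -0.  -0.4] w 0.899 g 0.0
N 5 d [-0.0012  0.0003 -0.0984] ang 0.3
[0.9, 0.01, -0.01, 0.79, 0.0, -0.0, -0.01],[0.9, 0.01, -0.01, 0.79, 0.0, -0.0, -0.01],[0.9, 0.01, -0.01, 0.79, 0.0, -0.0, -0.01],[0.9, 0.01, -0.01, 0.79, 0.0, -0.0, -0.01],[0.9, 0.01, -0.01, 0.79, 0.0, -0.0, -0.01],
```

View pics/s1.png

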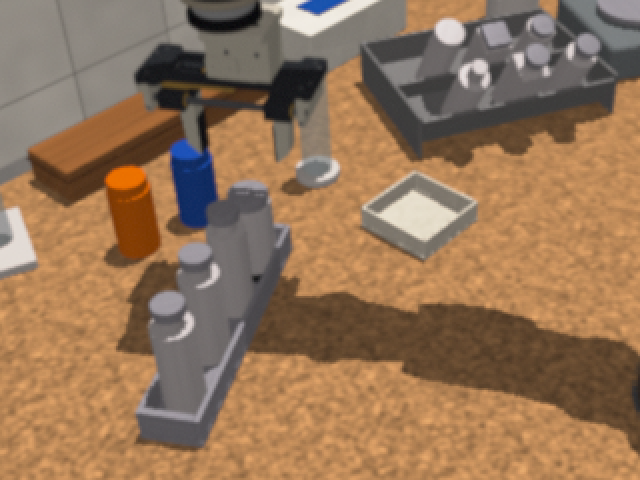

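The picture shows the fingers (195,140) and (285,145) above the jar (250,210), straddling the lane, with the blue look-alike behind. I descend and grip.

>>> carry_out:
  commands:
    - [0.9,0,0,0.8,0,0,0]
    - [0.9,0,0,0.8,0,0,0]
    - [0.9,0,0,0.8,0,0,0]
    - [0.9,0,0,0.8,0,0,0]
    - [0.9,0,0,0.74,0,0,0]
    - [0.9,0,0,0,0,0,0]
  squeeze: 25

```text
clock: 4.55
position: [0.5572, 0.1738, 0.0644]
ee_rot: [-1.62, -2.689, 0.005]
force: [-1.0, -0.3, -0.4]
width: 0.9
gripper_force: 0.0
```

>>> carry_out:
  commands:
    - [0.3,0,0,0,0,0,0]
    - [0.3,0,0,0,0,0,0]
    - [0.3,0,0,0,0,0,0]
    - [0.3,0,0,0,0,0,0]
    - [0.3,0,0,0,0,0,0]

```text
clock: 5.05
position: [0.5594, 0.1741, 0.0669]
ee_rot: [1.623, 2.689, 0.002]
force: [0.9, -0.1, 3.4]
width: 0.558
gripper_force: 25.0
```

>>> carry_out:
  commands:
    - [0.3,0,0,-0.4,0,0,0]
    - [0.3,0,0,-0.8,0,0,0]
    - [0.3,0,0,-0.9,0,0,0]
    - [0.3,0,0,-0.9,0,0,0]
    - [0.3,0,0,-0.5,0,0,0]
    - [0.3,0,0,0,0,0,0]

```text
clock: 5.65
position: [0.5595, 0.1742, 0.1554]
ee_rot: [1.622, 2.688, 0.003]
force: [0.7, -0.2, -4.0]
width: 0.561
gripper_force: 25.0
```

```bash
python3 - <<'E'
from h import *
st(); rows([.458,-.0135,.145],down(28.3),.3,step=.022)
E
```

```text
t 5.65 p [0.5595 0.1742 0.1554] j [ 0.06  0.52 -0.65  1.72  0.36  1.02 -0.24] yaw y 27.8 z [ 0.003  0.001 -1.   ] F [ 0.7 -0.2 -4. ] w 0.561 g 24.97870445251465
N 10 d [-0.1015 -0.1877 -0.0104] ang 0.5
[0.3, -0.48, -0.71, 0.04, 0.0, 0.0, -0.01],[0.3, -0.47, -0.71, 0.04, 0.0, 0.0, -0.01],[0.3, -0.47, -0.71, 0.04, 0.0, 0.0, -0.01],[0.3, -0.47, -0.71, 0.04, 0.0, 0.0, -0.01],[0.3, -0.47, -0.71, 0.04, 0.0, 0.0, -0.01],[0.3, -0.47, -0.71, 0.04, 0.0, 0.0, -0.01],[0.3, -0.47, -0.71, 0.04, 0.0, 0.0, -0.01],[0.3, -0.47, -0.71, 0.04, 0.0, 0.0, -0.01],
[0.3, -0.47, -0.71, 0.04, 0.0, 0.0, -0.01],[0.3, -0.47, -0.71, 0.04, 0.0, 0.0, -0.01],
```

>>> carry_out:
  commands:
    - [0.3,-0.47,-0.71,0.04,0,0,0]
    - [0.3,-0.47,-0.71,0.04,0,0,0]
    - [0.3,-0.47,-0.71,0.04,0,0,0]
    - [0.3,-0.47,-0.71,0.04,0,0,0]
    - [0.3,-0.47,-0.71,0.04,0,0,0]
    - [0.3,-0.47,-0.71,0.04,0,0,0]
    - [0.3,-0.47,-0.71,0.04,0,0,0]
    - [0.3,-0.47,-0.71,0.04,0,0,0]

```text
clock: 6.45
position: [0.4756, 0.0235, 0.1446]
ee_rot: [-1.622, -2.688, 0.002]
force: [0.0, -0.9, -4.1]
width: 0.564
gripper_force: 25.0
```

>>> carry_out:
  commands:
    - [0.3,-0.47,-0.71,0.04,0,0,0]
    - [0.3,-0.47,-0.71,0.04,0,0,0]
    - [0.3,0,0,0.7,0,0,0]
    - [0.3,0,0,0.7,0,0,0]
    - [0.3,0,0,0.7,0,0,0]
    - [0.3,0,0,0.4,0,0,0]
    - [0.3,0,0,0.2,0,0,0]
    - [0.3,0,0,0,0,0,0]

```text
clock: 7.25
position: [0.4561, -0.0127, 0.0756]
ee_rot: [-1.622, -2.689, 0.001]
force: [0.8, -0.4, -3.8]
width: 0.557
gripper_force: 25.0
```

```bash
python3 - <<'E'
from h import *
st()
im=grab('side');cv2.imwrite('pics/s2.png',cv2.resize(im['pixels'][120:260,220:420,::-1],(800,560),interpolation=3));st()
E
```

```text
t 7.25 p [ 0.4561 -0.0127  0.0756] j [ 0.39  0.44 -0.62  2.1   0.39  0.71  0.  ] yaw y 27.8 z [-0.001  0.    -1.   ] F [ 0.8 -0.4 -3.8] w 0.557 g 24.97910499572754
t 7.3 p [ 0.4565 -0.0127  0.0762] j [ 0.39  0.44 -0.62  2.1   0.39  0.71  0.  ] yaw y 27.8 z [-0.  0. -1.] F [ 1.1 -0.4 -3.3] w 0.564 g 24.9792543053627
```

View pics/s2.png

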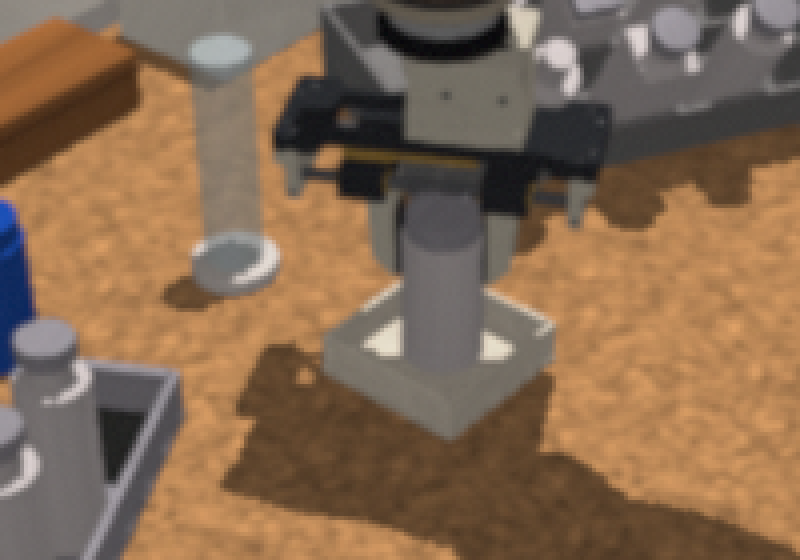

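The jar (440,290) hangs centred over the tray, about 14 mm above its floor. I lower it gently.

>>> carry_out:
  commands:
    - [0.3,0,0,0.25,0,0,0]
    - [0.3,0,0,0.15,0,0,0]
    - [0.3,0,0,0.05,0,0,0]
    - [0.3,0,0,0,0,0,0]

```text
clock: 7.7
position: [0.4565, -0.0129, 0.0649]
ee_rot: [-1.623, -2.69, 0.0]
force: [-0.4, 0.3, -3.8]
width: 0.563
gripper_force: 25.0
```

>>> carry_out:
  commands:
    - [0.3,0,0,0.06,0,0,0]
    - [0.3,0,0,0,0,0,0]

```text
clock: 7.9
position: [0.4565, -0.0129, 0.0634]
ee_rot: [1.623, 2.69, -0.0]
force: [0.1, 0.6, -5.1]
width: 0.56
gripper_force: 25.0
```

>>> carry_out:
  commands:
    - [0.3,0,0,0.05,0,0,0]
    - [0.3,0,0,0,0,0,0]

```text
clock: 8.1
position: [0.4569, -0.0127, 0.0627]
ee_rot: [1.623, 2.689, 0.0]
force: [-0.7, -0.3, 2.6]
width: 0.565
gripper_force: 25.0
```

>>> carry_out:
  commands:
    - [0.3,0,0,0.05,0,0,0]
    - [0.3,0,0,0,0,0,0]

```text
clock: 8.3
position: [0.4572, -0.0127, 0.0623]
ee_rot: [1.622, 2.688, -0.0]
force: [-5.6, -0.1, 19.5]
width: 0.559
gripper_force: 25.0
```

>>> carry_out:
  commands:
    - [0.3,0,0,-0.04,0,0,0]
    - [0.6,0,0,0,0,0,0]
    - [0.75,0,0,0,0,0,0]
    - [0.9,0,0,0,0,0,0]
    - [0.9,0,0,-0.3,0,0,0]
    - [0.9,0,0,-0.9,0,0,0]
    - [0.9,0,0,-1,0,0,0]
    - [0.9,0,0,-1,0,0,0]

```text
clock: 9.1
position: [0.4563, -0.0126, 0.1432]
ee_rot: [-1.622, -2.69, -0.0]
force: [0.4, -0.2, 0.4]
width: 0.898
gripper_force: 0.0
```

```bash
cat >> h.py <<'E'
def crate_R(yaw=-28.2,lean=32):
    y=np.radians(yaw);l=np.radians(lean);ax=np.array([-np.cos(y)*np.sin(l),-np.sin(y)*np.sin(l),np.cos(l)])
    ty=np.array([-np.sin(y),np.cos(y),0]);z=-ax
    return Rn.from_matrix(np.stack([np.cross(ty,z),ty,z],1)),ax
E
python3 - <<'E'
from h import *
st();R,ax=crate_R();foot=np.array([.479,-.3605,.0215])
im=grab('top');P=pts(im).reshape(-1,3)
m=(np.hypot(P[:,0]-.457,P[:,1]+.013)<.045)&(P[:,2]>.1)&(P[:,2]<.125);print('jar lid',m.sum(),P[m].mean(0).round(4))
print('grasp tcp',(foot+.084*ax).round(4))
# crate-frame clearance: points next to target at h>.03, by offset along crate y
B=pts(load('top')) if 0 else P
d=P-foot;h=d@ax;ty=R.as_matrix()[:,1];tx=R.as_matrix()[:,0]
k=(np.abs(d@tx)<.03)&(h>.07)&(h<.15)&(np.abs(d@ty)<.13);o=d[k]@ty
print('offsets hist',np.histogram(o,bins=np.arange(-.13,.131,.01)));print('neighbour max h',h[k][o>.035].max())
rows(foot+.22*ax,R,.65)
E
```

```text
t 9.1 p [ 0.4563 -0.0126  0.1432] j [ 0.46  0.35 -0.68  2.03  0.29  0.86  0.1 ] yaw y 27.8 z [-0.  0. -1.] F [ 0.4 -0.2  0.4] w 0.898 g 0.0
jar lid 0 [nan nan nan]
grasp tcp [ 0.4398 -0.3395  0.0927]
offsets hist (array([  0,   0,   0,   0,   0,   0,   0,   0,   0,   0,   0,  43, 120,
       161, 193,  56,   0,   0,  20, 105, 140, 155, 217,  19,   0,   0]), array([-1.30000000e-01, -1.20000000e-01, -1.10000000e-01, -1.00000000e-01,
       -9.00000000e-02, -8.00000000e-02, -7.00000000e-02, -6.00000000e-02,
       -5.00000000e-02, -4.00000000e-02, -3.00000000e-02, -2.00000000e-02,
       -1.00000000e-02, -5.55111512e-17,  1.00000000e-02,  2.00000000e-02,
        3.00000000e-02,  4.00000000e-02,  5.00000000e-02,  6.00000000e-02,
        7.00000000e-02,  8.00000000e-02,  9.00000000e-02,  1.00000000e-01,
        1.10000000e-01,  1.20000000e-01,  1.30000000e-01]))
neighbour max h 0.14250420297900737
N 13 d [-0.0821 -0.2933  0.0614] ang 46.2
[0.65, -0.68, -0.64, -0.19, -0.12, -0.41, -0.44],[0.65, -0.66, -0.67, -0.17, -0.12, -0.41, -0.44],[0.65, -0.64, -0.7, -0.15, -0.12, -0.41, -0.44],[0.65, -0.61, -0.72, -0.14, -0.12, -0.41, -0.44],[0.65, -0.58, -0.75, -0.12, -0.12, -0.41, -0.44],[0.65, -0.55, -0.77, -0.11, -0.12, -0.41, -0.44],[0.65, -0.52, -0.8, -0.09, -0.12, -0.41, -0.44],[0.65, -0.49, -0.82, -0.08, -0.12, -0.41, -0.44],
[0.65, -0.46, -0.84, -0.07, -0.12, -0.41, -0.44],[0.65, -0.42, -0.86, -0.07, -0.12, -0.41, -0.44],[0.65, -0.39, -0.87, -0.06, -0.12, -0.41, -0.44],[0.65, -0.35, -0.89, -0.06, -0.12, -0.41, -0.44],[0.65, -0.31, -0.9, -0.05, -0.12, -0.41, -0.44],<stdin>:4: RuntimeWarning: Mean of empty slice.
  ret = um.true_divide(
```

>>> carry_out:
  commands:
    - [0.65,-0.68,-0.64,-0.19,-0.12,-0.41,-0.44]
    - [0.65,-0.66,-0.67,-0.17,-0.12,-0.41,-0.44]
    - [0.65,-0.64,-0.7,-0.15,-0.12,-0.41,-0.44]
    - [0.65,-0.61,-0.72,-0.14,-0.12,-0.41,-0.44]
    - [0.65,-0.58,-0.75,-0.12,-0.12,-0.41,-0.44]
    - [0.65,-0.55,-0.77,-0.11,-0.12,-0.41,-0.44]
    - [0.65,-0.52,-0.8,-0.09,-0.12,-0.41,-0.44]
    - [0.65,-0.49,-0.82,-0.08,-0.12,-0.41,-0.44]

```text
clock: 9.95
position: [0.4057, -0.1939, 0.1807]
ee_rot: [1.0, 2.624, -0.125]
force: [-0.2, -0.5, 0.7]
width: 0.65
gripper_force: 0.0
```

>>> carry_out:
  commands:
    - [0.62,-0.46,-0.84,-0.07,-0.12,-0.41,-0.44]
    - [0.62,-0.42,-0.86,-0.07,-0.12,-0.41,-0.44]
    - [0.62,-0.39,-0.87,-0.06,-0.12,-0.41,-0.44]
    - [0.62,-0.35,-0.89,-0.06,-0.12,-0.41,-0.44]
    - [0.62,-0.31,-0.9,-0.05,-0.12,-0.41,-0.44]
    - [0.62,0,0,0,0,0,0]

```text
clock: 10.55
position: [0.3767, -0.2927, 0.2006]
ee_rot: [0.684, 2.541, -0.174]
force: [-0.4, 0.2, -0.1]
width: 0.621
gripper_force: 0.0
```

```bash
python3 - <<'E'
from h import *
st();R,ax=crate_R();foot=np.array([.479,-.3605,.0215])
for n in('top','side'):
  P=pts(grab(n)).reshape(-1,3)
  m=(np.hypot(P[:,0]-.457,P[:,1]+.013)<.045)&(P[:,2]>.09)&(P[:,2]<.125);print('jar lid',n,m.sum(),P[m].mean(0).round(4))
rows(foot+.084*ax,R,.62)
im=load('side');a=cv2.resize(im['pixels'][60:220,260:500,::-1],(720,480),interpolation=3);cv2.imwrite('pics/s3.png',a)
E
```

```text
t 10.55 p [ 0.3767 -0.2927  0.2006] j [ 1.17  0.03 -0.59  2.35 -0.07  0.25  1.69] yaw y 59.9 z [ 0.434 -0.245 -0.867] F [-0.4  0.2 -0.1] w 0.621 g 0.0
jar lid top 452 [ 0.455  -0.0116  0.1064]
jar lid side 310 [ 0.4487 -0.0034  0.1048]
N 6 d [ 0.062  -0.0484 -0.1077] ang 3.0
[0.62, -0.09, -0.08, 0.88, -0.02, -0.06, -0.06],[0.62, -0.09, -0.08, 0.88, -0.02, -0.06, -0.06],[0.62, -0.08, -0.08, 0.88, -0.02, -0.06, -0.06],[0.62, -0.08, -0.08, 0.88, -0.02, -0.06, -0.06],[0.62, -0.07, -0.09, 0.88, -0.02, -0.06, -0.06],[0.62, -0.06, -0.09, 0.88, -0.02, -0.06, -0.06],
```

View pics/s3.png

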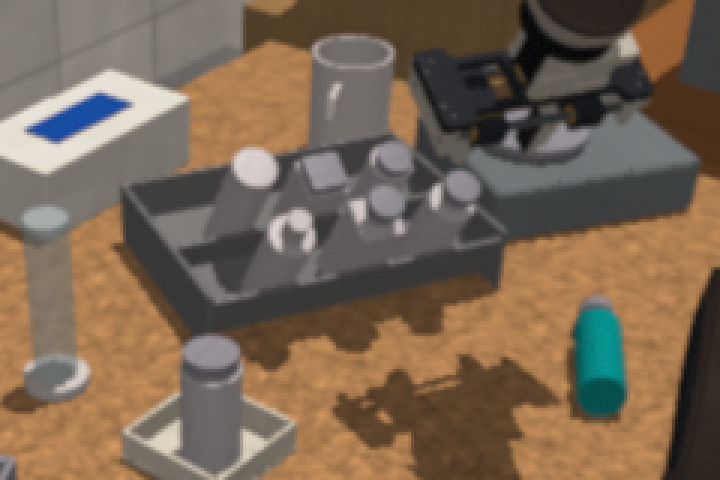

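The jar stands upright in the tray (210,400). The open gripper (510,130) hovers in line with the target (455,205). I first correct the alignment at a standoff above the cap.

```bash
python3 - <<'E'
from h import *
R,ax=crate_R();foot=np.array([.479,-.3605,.0215])
rows(foot+.17*ax,R,.62,step=.012,turn=.02)
E
```

```text
N 5 d [ 0.0218 -0.0269 -0.0348] ang 3.0
[0.62, -0.09, -0.1, 0.37, -0.02, -0.08, -0.07],[0.62, -0.08, -0.1, 0.37, -0.02, -0.08, -0.07],[0.62, -0.08, -0.1, 0.37, -0.02, -0.08, -0.07],[0.62, -0.08, -0.1, 0.37, -0.02, -0.08, -0.07],[0.62, -0.07, -0.11, 0.37, -0.02, -0.08, -0.07],
```

>>> carry_out:
  commands:
    - [0.62,-0.09,-0.1,0.37,-0.02,-0.08,-0.07]
    - [0.62,-0.09,-0.1,0.37,-0.02,-0.08,-0.07]
    - [0.62,-0.09,-0.1,0.37,-0.02,-0.08,-0.07]
    - [0.62,-0.08,-0.1,0.37,-0.02,-0.08,-0.07]
    - [0.62,-0.08,-0.1,0.37,-0.02,-0.08,-0.07]
    - [0.62,0,0,0,0,0,0]

```text
clock: 11.25
position: [0.3976, -0.3139, 0.1686]
ee_rot: [0.631, 2.527, -0.181]
force: [0.2, -0.1, 0.0]
width: 0.618
gripper_force: 0.0
```

```bash
python3 - <<'E'
from h import *
st();R,ax=crate_R();foot=np.array([.479,-.3605,.0215])
s=arm.observe();d=s['position']-foot;M=R.as_matrix();print('h',d@ax,'off x,y',d@M[:,0],d@M[:,1])
rows(foot+.084*ax,R,.62,step=.0172)
E
```

```text
t 11.25 p [ 0.3976 -0.3139  0.1686] j [ 1.19  0.16 -0.63  2.36  0.35  0.12  1.33] yaw y 61.9 z [ 0.459 -0.247 -0.853] F [ 0.2 -0.1  0. ] w 0.618 g 0.0
h 0.17442536588353777 off x,y 0.0015259531298810124 0.0025985717978510075
N 6 d [ 0.0421 -0.0255 -0.0759] ang 0.6
[0.62, -0.02, -0.02, 0.6, -0.0, -0.02, 0.01],[0.62, -0.02, -0.02, 0.6, -0.0, -0.02, 0.01],[0.62, -0.01, -0.02, 0.6, -0.0, -0.02, 0.01],[0.62, -0.01, -0.02, 0.6, -0.0, -0.02, 0.01],[0.62, -0.01, -0.02, 0.6, -0.0, -0.02, 0.01],[0.62, -0.01, -0.02, 0.6, -0.0, -0.02, 0.01],
```

Joint 6 sits near its lower limit, so I'll grip with the tool pitched 6° steeper. Pitch about the closing axis is harmless and can be undone at placement.

```bash
cat >> h.py <<'E'
def tcp(h,lean,foot=np.array([.479,-.3605,.0215])):
    _,ax=crate_R();R,_=crate_R(lean=lean);return foot+h*ax+.019*R.as_matrix()[:,2],R
E
python3 - <<'E'
from h import *
print(arm.observe()['joints'][5])
rows(*tcp(.193,26),.62,turn=.04,step=.012)
E
```

```text
0.11865909523954882
N 3 d [-0.0014 -0.0022 -0.0005] ang 5.4
[0.62, 0.01, -0.03, 0.0, -0.0, 0.32, 0.01],[0.62, 0.01, -0.03, 0.0, -0.0, 0.32, 0.01],[0.62, 0.01, -0.03, 0.0, -0.0, 0.32, 0.01],
```

>>> carry_out:
  commands:
    - [0.62,0.01,-0.03,0,0,0.32,0.01]
    - [0.62,0.01,-0.03,0,0,0.32,0.01]
    - [0.62,0.01,-0.03,0,0,0.32,0.01]
    - [0.62,0,0,0,0,0,0]

```text
clock: 11.65
position: [0.3967, -0.3161, 0.1696]
ee_rot: [0.659, 2.615, -0.152]
force: [0.4, 0.6, 1.0]
width: 0.623
gripper_force: 0.0
```

```bash
python3 - <<'E'
from h import *
st();rows(*tcp(.16,26),.62,turn=.04,step=.0172)
E
```

```text
t 11.65 p [ 0.3967 -0.3161  0.1696] j [ 1.23  0.18 -0.69  2.27  0.29  0.29  1.39] yaw y 61.7 z [ 0.387 -0.208 -0.899] F [0.4 0.6 1. ] w 0.623 g 0.0
N 2 d [ 0.0149 -0.0083 -0.0295] ang 0.1
[0.62, -0.05, -0.0, 0.68, -0.0, 0.0, -0.01],[0.62, -0.05, -0.0, 0.68, -0.0, 0.0, -0.01],
```

>>> carry_out:
  commands:
    - [0.62,-0.06,0,0.66,0,0,0]
    - [0.62,-0.06,0,0.66,0,0,0]
    - [0.62,-0.06,0,0.66,0,0,0]
    - [0.62,0,0,0,0,0,0]

```text
clock: 12.05
position: [0.4182, -0.3274, 0.1249]
ee_rot: [0.658, 2.618, -0.152]
force: [-0.2, 0.6, -0.1]
width: 0.623
gripper_force: 0.0
```

```bash
python3 - <<'E'
from h import *
st();rows(*tcp(.105,26),.62,turn=.04,step=.0172)
im=grab('side');a=cv2.resize(im['pixels'][90:190,320:480,::-1],(800,500),interpolation=3)
b=cv2.resize(grab('top')['pixels'][130:260,400:560,::-1],(0,0),fx=5,fy=4,interpolation=3)
cv2.imwrite('pics/s4.png',cv2.resize(np.vstack([a,b]),(470,600)))
E
```

```text
t 12.05 p [ 0.4182 -0.3274  0.1249] j [ 0.98  0.28 -0.46  2.29  0.51  0.18  1.16] yaw y 61.8 z [ 0.385 -0.207 -0.9  ] F [-0.2  0.6 -0.1] w 0.623 g 0.0
N 3 d [ 0.0191 -0.0107 -0.0314] ang 0.1
[0.62, -0.08, -0.01, 0.5, -0.0, -0.01, -0.0],[0.62, -0.08, -0.01, 0.5, -0.0, -0.01, -0.0],[0.62, -0.08, -0.01, 0.5, -0.0, -0.01, -0.0],
```

View pics/s4.png

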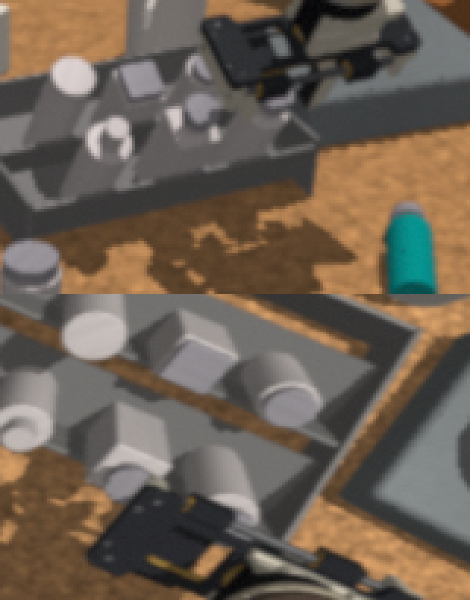

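Top and side crops show the gripper straddling the target's cap, with its body above the square neighbour's cap at (115,480). Joint 6 is dropping, so I steepen the tool 4° more during the last descent.

```bash
python3 - <<'E'
from h import *
rows(*tcp(.105,22),.62,turn=.02,step=.0172)
E
```

```text
N 4 d [ 0.0184 -0.0099 -0.0332] ang 3.9
[0.62, -0.04, 0.0, 0.39, -0.0, 0.17, -0.0],[0.62, -0.05, 0.0, 0.39, -0.0, 0.17, -0.0],[0.62, -0.06, -0.0, 0.39, -0.0, 0.17, -0.0],[0.62, -0.06, -0.0, 0.39, -0.0, 0.17, -0.0],
```

>>> carry_out:
  commands:
    - [0.62,-0.04,0,0.39,0,0.17,0]
    - [0.62,-0.05,0,0.39,0,0.17,0]
    - [0.62,-0.06,0,0.39,0,0.17,0]

```text
clock: 12.45
position: [0.432, -0.337, 0.101]
ee_rot: [0.673, 2.665, -0.139]
force: [-0.4, 0.8, 0.1]
width: 0.616
gripper_force: 0.0
```

>>> carry_out:
  commands:
    - [0.62,-0.06,0,0.39,0,0.17,0]
    - [0.62,0,0,0,0,0,0]

```text
clock: 12.65
position: [0.4371, -0.3391, 0.0917]
ee_rot: [0.676, 2.682, -0.133]
force: [-0.6, -0.4, -0.1]
width: 0.623
gripper_force: 0.0
```

```bash
python3 - <<'E'
from h import *
st();rows(*tcp(.105,22),.62,turn=.02,step=.0172)
E
```

```text
t 12.65 p [ 0.4371 -0.3391  0.0917] j [ 0.91  0.37 -0.4   2.22  0.55  0.23  1.13] yaw y 61.7 z [ 0.329 -0.178 -0.927] F [-0.6 -0.4 -0.1] w 0.623 g 0.0
N 1 d [-0.0008  0.0015  0.0012] ang 0.1
[0.62, 0.04, 0.04, -0.07, -0.01, -0.0, -0.02],
```

>>> carry_out:
  commands:
    - [0.3,0,0,0,0,0,0]
    - [0.3,0,0,0,0,0,0]
    - [0.3,0,0,0,0,0,0]
    - [0.3,0,0,0,0,0,0]
  squeeze: 35

```text
clock: 13.05
position: [0.436, -0.3386, 0.0929]
ee_rot: [0.676, 2.681, -0.134]
force: [1.5, -0.2, -2.9]
width: 0.473
gripper_force: 35.0
```

```bash
python3 - <<'E'
from h import *
st();R,ax=crate_R();s=arm.observe();Rt=Rn.from_rotvec(s['ee_rot'])
rows(s['position']+.14*ax,Rt,.3,step=.0205)
E
```

```text
t 13.05 p [ 0.436  -0.3386  0.0929] j [ 0.91  0.37 -0.4   2.22  0.55  0.23  1.13] yaw y 61.7 z [ 0.33  -0.18  -0.927] F [ 1.5 -0.2 -2.9] w 0.473 g 34.961854219436646
N 7 d [-0.0654  0.0351  0.1187] ang 0.0
[0.3, 0.14, -0.0, -0.79, 0.0, 0.0, 0.0],[0.3, 0.14, -0.0, -0.79, 0.0, 0.0, 0.0],[0.3, 0.14, -0.0, -0.79, 0.0, 0.0, 0.0],[0.3, 0.14, -0.0, -0.79, 0.0, 0.0, 0.0],[0.3, 0.14, -0.0, -0.79, 0.0, 0.0, 0.0],[0.3, 0.14, -0.0, -0.79, 0.0, 0.0, 0.0],[0.3, 0.14, -0.0, -0.79, 0.0, 0.0, 0.0],
```

Width 0.473 × 92 mm = 43.5 mm, which matches the 44 mm body. I draw it out along its axis.

>>> carry_out:
  commands:
    - [0.3,0.07,0,-0.4,0,0,0]
    - [0.3,0.14,0,-0.79,0,0,0]
    - [0.3,0.14,0,-0.79,0,0,0]
    - [0.3,0.14,0,-0.79,0,0,0]
    - [0.3,0.14,0,-0.79,0,0,0]
    - [0.3,0.14,0,-0.79,0,0,0]
    - [0.3,0.14,0,-0.79,0,0,0]
    - [0.3,0.07,0,-0.4,0,0,0]

```text
clock: 13.85
position: [0.369, -0.3026, 0.2124]
ee_rot: [0.677, 2.682, -0.135]
force: [0.0, 0.7, -3.5]
width: 0.471
gripper_force: 35.0
```

```bash
python3 - <<'E'
from h import *
st();s=arm.observe();p=s['position'].copy();p[:]+=[.03,.08,.08]
rows(p,down(45),.3,step=.0205,turn=.07)
E
```

```text
t 13.85 p [ 0.369  -0.3026  0.2124] j [ 1.4   0.08 -0.82  2.2   0.05  0.5   1.63] yaw y 61.6 z [ 0.329 -0.18  -0.927] F [ 0.   0.7 -3.5] w 0.471 g 34.957215785980225
N 7 d [0.03 0.08 0.08] ang 27.6
[0.3, -0.11, 0.48, -0.45, 0.08, 0.55, 0.41],[0.3, -0.07, 0.48, -0.46, 0.08, 0.55, 0.41],[0.3, -0.02, 0.48, -0.46, 0.08, 0.55, 0.41],[0.3, 0.02, 0.48, -0.47, 0.08, 0.55, 0.41],[0.3, 0.07, 0.47, -0.47, 0.08, 0.55, 0.41],[0.3, 0.11, 0.46, -0.47, 0.08, 0.55, 0.41],[0.3, 0.16, 0.46, -0.46, 0.08, 0.55, 0.41],
```

```bash
cat >> h.py <<'E'
# canister in tool frame (grip): axis pitched by 10 deg about tool y, grasp at h
def place(foot,yaw=28.3,pitch=10.,h=.105,roll=0.):
    R=down(yaw)*Rn.from_rotvec([np.radians(roll),np.radians(pitch),0]); z=R.as_matrix()[:,2]
    return np.array(foot)+[0,0,h]+.019*z,R
E
python3 - <<'E'
from h import *
_,ax=crate_R();Rt=Rn.from_rotvec(arm.observe()['ee_rot']);print('axis in tool',Rt.inv().apply(ax).round(3))
for s in(10,-10):
    p,R=place([.5555,.1797,.22],pitch=s);print(s,'vert in tool',R.inv().apply([0,0,1]).round(3),p.round(3),R.as_matrix()[:,2].round(3))
E
```

```text
axis in tool [ 0.173 -0.004 -0.985]
10 vert in tool [ 0.174  0.    -0.985] [0.554 0.183 0.306] [-0.082  0.153 -0.985]
-10 vert in tool [-0.174  0.    -0.985] [0.557 0.177 0.306] [ 0.082 -0.153 -0.985]
```

```bash
python3 - <<'E'
from h import *
rows(*place([.5555,.1797,.20]),.3,step=.0205,turn=.07)
E
```

```text
N 26 d [0.1849 0.4852 0.0739] ang 45.9
[0.3, 0.05, 0.79, -0.15, 0.02, 0.21, 0.23],[0.3, 0.07, 0.79, -0.15, 0.02, 0.21, 0.23],[0.3, 0.09, 0.79, -0.15, 0.02, 0.21, 0.23],[0.3, 0.12, 0.79, -0.15, 0.02, 0.21, 0.23],[0.3, 0.14, 0.78, -0.15, 0.02, 0.21, 0.23],[0.3, 0.16, 0.78, -0.14, 0.02, 0.21, 0.23],[0.3, 0.18, 0.77, -0.14, 0.02, 0.21, 0.23],[0.3, 0.2, 0.77, -0.14, 0.02, 0.21, 0.23],
[0.3, 0.22, 0.76, -0.14, 0.02, 0.21, 0.23],[0.3, 0.24, 0.76, -0.13, 0.02, 0.21, 0.23],[0.3, 0.26, 0.75, -0.13, 0.02, 0.21, 0.23],[0.3, 0.28, 0.75, -0.13, 0.02, 0.21, 0.23],[0.3, 0.3, 0.74, -0.12, 0.02, 0.21, 0.23],[0.3, 0.32, 0.73, -0.12, 0.02, 0.21, 0.23],[0.3, 0.34, 0.73, -0.11, 0.02, 0.21, 0.23],[0.3, 0.35, 0.72, -0.11, 0.02, 0.21, 0.23],
[0.3, 0.37, 0.71, -0.1, 0.02, 0.21, 0.23],[0.3, 0.39, 0.7, -0.1, 0.02, 0.21, 0.23],[0.3, 0.41, 0.69, -0.09, 0.02, 0.21, 0.23],[0.3, 0.42, 0.68, -0.08, 0.02, 0.21, 0.23],[0.3, 0.44, 0.67, -0.07, 0.02, 0.21, 0.23],[0.3, 0.46, 0.66, -0.07, 0.02, 0.21, 0.23],[0.3, 0.47, 0.65, -0.06, 0.02, 0.21, 0.23],[0.3, 0.49, 0.64, -0.05, 0.02, 0.21, 0.23],
[0.3, 0.51, 0.63, -0.04, 0.02, 0.21, 0.23],[0.3, 0.52, 0.62, -0.03, 0.02, 0.21, 0.23],
```

>>> carry_out:
  commands:
    - [0.3,0,0,-0.8,0,0,0]
    - [0.3,0,0,-0.8,0,0,0]
    - [0.3,0.05,0.79,-0.15,0.02,0.21,0.23]
    - [0.3,0.07,0.79,-0.15,0.02,0.21,0.23]
    - [0.3,0.09,0.79,-0.15,0.02,0.21,0.23]
    - [0.3,0.12,0.79,-0.15,0.02,0.21,0.23]
    - [0.3,0.14,0.78,-0.15,0.02,0.21,0.23]
    - [0.3,0.16,0.78,-0.14,0.02,0.21,0.23]

```text
clock: 14.65
position: [0.3989, -0.1829, 0.2662]
ee_rot: [0.901, 2.745, -0.075]
force: [1.0, -0.7, -3.8]
width: 0.472
gripper_force: 35.0
```

>>> carry_out:
  commands:
    - [0.3,0.18,0.77,-0.14,0.02,0.21,0.23]
    - [0.3,0.2,0.77,-0.14,0.02,0.21,0.23]
    - [0.3,0.22,0.76,-0.14,0.02,0.21,0.23]
    - [0.3,0.24,0.76,-0.13,0.02,0.21,0.23]
    - [0.3,0.26,0.75,-0.13,0.02,0.21,0.23]
    - [0.3,0.28,0.75,-0.13,0.02,0.21,0.23]
    - [0.3,0.3,0.74,-0.12,0.02,0.21,0.23]
    - [0.3,0.32,0.73,-0.12,0.02,0.21,0.23]

```text
clock: 15.45
position: [0.4559, -0.0343, 0.2895]
ee_rot: [1.21, 2.8, 0.013]
force: [-0.6, -0.7, -4.3]
width: 0.475
gripper_force: 35.0
```

```bash
python3 - <<'E'
from h import *
st();rows(*place([.5555,.1797,.19]),.3,step=.0205,turn=.07)
E
```

```text
t 15.45 p [ 0.4559 -0.0343  0.2895] j [ 0.93  0.2  -1.13  1.87  0.25  1.12  0.47] yaw y 43.3 z [ 0.087 -0.028 -0.996] F [-0.6 -0.7 -4.3] w 0.475 g 34.95349824428558
N 12 d [ 0.098   0.2169 -0.0132] ang 20.9
[0.3, 0.31, 0.73, 0.05, 0.03, 0.21, 0.22],[0.3, 0.32, 0.72, 0.06, 0.03, 0.21, 0.22],[0.3, 0.34, 0.72, 0.06, 0.03, 0.21, 0.22],[0.3, 0.35, 0.71, 0.07, 0.03, 0.21, 0.22],[0.3, 0.37, 0.7, 0.07, 0.03, 0.21, 0.22],[0.3, 0.38, 0.69, 0.08, 0.03, 0.21, 0.22],[0.3, 0.39, 0.69, 0.08, 0.03, 0.21, 0.22],[0.3, 0.41, 0.68, 0.09, 0.03, 0.21, 0.22],
[0.3, 0.42, 0.67, 0.1, 0.03, 0.21, 0.22],[0.3, 0.43, 0.66, 0.1, 0.03, 0.21, 0.22],[0.3, 0.44, 0.65, 0.11, 0.03, 0.21, 0.22],[0.3, 0.46, 0.64, 0.12, 0.03, 0.21, 0.22],
```

>>> carry_out:
  commands:
    - [0.3,0.31,0.73,0.05,0.03,0.21,0.22]
    - [0.3,0.32,0.72,0.06,0.03,0.21,0.22]
    - [0.3,0.34,0.72,0.06,0.03,0.21,0.22]
    - [0.3,0.35,0.71,0.07,0.03,0.21,0.22]
    - [0.3,0.37,0.7,0.07,0.03,0.21,0.22]
    - [0.3,0.38,0.69,0.08,0.03,0.21,0.22]
    - [0.3,0.39,0.69,0.08,0.03,0.21,0.22]

```text
clock: 16.15
position: [0.5131, 0.0921, 0.2816]
ee_rot: [-1.436, -2.734, -0.084]
force: [-0.3, -0.5, -4.9]
width: 0.473
gripper_force: 35.0
```

>>> carry_out:
  commands:
    - [0.3,0.41,0.68,0.09,0.03,0.21,0.22]
    - [0.3,0.42,0.67,0.1,0.03,0.21,0.22]
    - [0.3,0.43,0.66,0.1,0.03,0.21,0.22]
    - [0.3,0.44,0.65,0.11,0.03,0.21,0.22]
    - [0.3,0.46,0.64,0.12,0.03,0.21,0.22]
    - [0.3,0,0,0,0,0,0]

```text
clock: 16.75
position: [0.554, 0.184, 0.2759]
ee_rot: [-1.526, -2.563, -0.132]
force: [-0.8, 1.0, -3.6]
width: 0.474
gripper_force: 35.0
```

```bash
cat > held.py <<'E'
from h import *
import sys
s=arm.observe();R=Rn.from_rotvec(s['ee_rot']);M=R.as_matrix();st()
g=s['position']-.019*M[:,2]; ax=M@np.array([.173,0,-.985])
foot=g-.105*ax;print('predicted foot',foot.round(4),'ax',ax.round(3))
f0,a0=foot,ax
for nm in('top','side'):
    X=pts(grab(nm)).reshape(-1,3);foot,ax=f0,a0
    for it in range(3):
        d=X-foot;h=d@ax;r=np.linalg.norm(d-h[:,None]*ax,axis=1)
        Q=X[(h>-.01)&(h<.083)&(r<.032)]
        if len(Q)<40: break
        p,e=fit(Q,foot,ax);foot=p[:3];ax=np.array([p[3],p[4],1]);ax/=np.linalg.norm(ax)
    print(nm,len(Q),foot.round(4),ax.round(3),e)
E
python3 held.py; python3 - <<'E'
from h import *
im=load('side');cv2.imwrite('pics/s5.png',cv2.resize(im['pixels'][60:320,150:350,::-1],(460,598),interpolation=3))
E
```

```text
t 16.75 p [0.554  0.184  0.2759] j [ 0.33  0.55 -0.99  1.52  0.28  1.3  -0.16] yaw y 28.5 z [-0.088  0.155 -0.984] F [-0.8  1.  -3.6] w 0.474 g 34.957035183906555
predicted foot [0.5551 0.1814 0.1896] ax [ 0.006 -0.003  1.   ]Traceback (most recent call last):
  File "held.py", line 14, in <module>
    print(nm,len(Q),foot.round(4),ax.round(3),e)
                                              ^
NameError: name 'e' is not defined
```

View pics/s5.png

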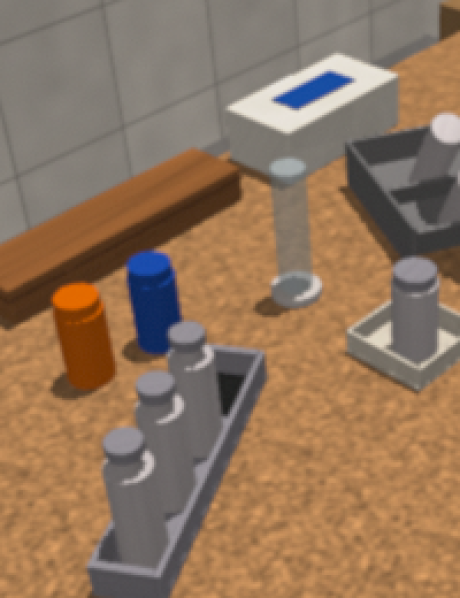

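That was an older frame, because the script stopped before taking the side picture. It does show the free black pad at (232,392) and the jar in the tray. I measure the held canister from the side camera only.

```bash
sed -i "s/('top','side')/('side',)/" held.py; python3 held.py; python3 - <<'E'
from h import *
im=load('side');cv2.imwrite('pics/s6.png',cv2.resize(im['pixels'][60:320,150:350,::-1],(460,598),interpolation=3))
# control: same fit on row1 with side camera
X=pts(im).reshape(-1,3);g=np.array([.5185,.2435,.008]);d=X-g;Q=X[(np.hypot(d[:,0],d[:,1])<.03)&(d[:,2]>.06)&(d[:,2]<.16)]
print('row1 side',len(Q),[np.round(v,4) for v in fit(Q,g,np.array([0,0,1.]))])
m=(X[:,2]>.034)&(X[:,2]<.041)&(np.abs(X[:,0]-.5)<.13)&(np.abs(X[:,1]-.25)<.2)
print(cv2.minAreaRect(X[m][:,:2].astype(np.float32)))
# black pad
c=im['pixels'].max(-1).ravel();k=(c<60)&(np.hypot(X[:,0]-.5555,X[:,1]-.18)<.05)&(np.abs(X[:,2]-.008)<.006);print('pad px',k.sum(),X[k].mean(0) if k.any() else '')
E
```

```text
t 16.8 p [0.5537 0.1829 0.276 ] j [ 0.34  0.54 -0.99  1.52  0.28  1.3  -0.16] yaw y 28.5 z [-0.088  0.153 -0.984] F [-0.5 -0.1 -4.6] w 0.473 g 34.95677947998047
predicted foot [0.5548 0.1801 0.1896] ax [ 0.006 -0.001  1.   ]
side 692 [0.5557 0.1785 0.1897] [-0.007  0.001  1.   ] 0.0008007229790872698
row1 side 675 [array([ 0.5191,  0.2434,  0.0089, -0.0024,  0.005 ]), np.float64(0.0008)]
((0.501304566860199, 0.27759426832199097), (0.0666695311665535, 0.3165511190891266), 28.20711326599121)
pad px 146 [0.55672286 0.17181614 0.00951428]
```

View pics/s6.png

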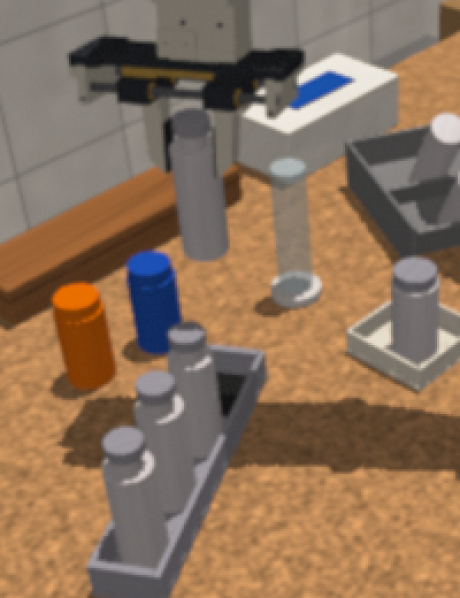

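The canister hangs upright (200,190) over the free place. Its measured foot is (0.5555, 0.179), on the lane's centre line within about 1 mm. I lower it straight down.

>>> carry_out:
  commands:
    - [0.3,-0.14,0,0.82,0,0,0]
    - [0.3,-0.14,0,0.82,0,0,0]
    - [0.3,-0.15,0,0.82,0,0,0]
    - [0.3,-0.14,0,0.82,0,0,0]
    - [0.3,-0.15,0,0.82,0,0,0]
    - [0.3,-0.14,0,0.82,0,0,0]
    - [0.3,-0.14,0,0.82,0,0,0]
    - [0.3,0,0,0,0,0,0]

```text
clock: 17.65
position: [0.5516, 0.1806, 0.1286]
ee_rot: [-1.528, -2.562, -0.125]
force: [-0.3, -1.0, -3.6]
width: 0.471
gripper_force: 35.0
```

```bash
python3 held.py
```

```text
t 17.65 p [0.5516 0.1806 0.1286] j [ 0.29  0.67 -0.91  1.71  0.4   1.03 -0.22] yaw y 28.4 z [-0.091  0.151 -0.984] F [-0.3 -1.  -3.6] w 0.471 g 34.954787492752075
predicted foot [0.5524 0.1776 0.0423] ax [0.008 0.001 1.   ]
side 416 [0.5474 0.1657 0.0135] [0.077 0.143 0.987] 0.001663459565107571
```

>>> carry_out:
  commands:
    - [0.3,-0.08,0.06,0.4,0,0,0]
    - [0.3,-0.08,0,0.4,0,0,0]
    - [0.3,-0.06,0,0.3,0,0,0]
    - [0.3,0,0,0,0,0,0]

```text
clock: 18.1
position: [0.5542, 0.1827, 0.1019]
ee_rot: [-1.527, -2.563, -0.13]
force: [-0.6, -0.2, -3.4]
width: 0.471
gripper_force: 35.0
```

```bash
python3 held.py | head -2
```

```text
t 18.1 p [0.5542 0.1827 0.1019] j [ 0.28  0.7  -0.89  1.73  0.43  0.98 -0.24] yaw y 28.5 z [-0.088  0.153 -0.984] F [-0.6 -0.2 -3.4] w 0.471 g 34.95622158050537
predicted foot [0.5553 0.1799 0.0156] ax [ 0.006 -0.001  1.   ]
```

Now inside the guides with no side force. I feel for the floor.

>>> carry_out:
  commands:
    - [0.3,-0.02,0,0.14,0,0,0]
    - [0.3,0,0,0.08,0,0,0]
    - [0.3,0,0,0,0,0,0]

```text
clock: 18.45
position: [0.5545, 0.1837, 0.0975]
ee_rot: [-1.527, -2.564, -0.132]
force: [-0.7, 0.5, -3.5]
width: 0.472
gripper_force: 35.0
```

>>> carry_out:
  commands:
    - [0.3,0,0,0.05,0,0,0]
    - [0.3,0,0,0,0,0,0]

```text
clock: 18.65
position: [0.5545, 0.1839, 0.0964]
ee_rot: [-1.527, -2.564, -0.132]
force: [-0.6, 0.6, -5.2]
width: 0.471
gripper_force: 35.0
```

>>> carry_out:
  commands:
    - [0.3,0,0,0.05,0,0,0]
    - [0.3,0,0,0,0,0,0]

```text
clock: 18.85
position: [0.5545, 0.1841, 0.0952]
ee_rot: [-1.528, -2.564, -0.133]
force: [0.2, -0.3, -4.4]
width: 0.477
gripper_force: 35.0
```

>>> carry_out:
  commands:
    - [0.3,0,0,0.05,0,0,0]
    - [0.3,0,0,0,0,0,0]

```text
clock: 19.05
position: [0.5546, 0.1844, 0.0951]
ee_rot: [-1.528, -2.565, -0.133]
force: [-1.1, -2.3, 8.3]
width: 0.473
gripper_force: 35.0
```

>>> carry_out:
  commands:
    - [0.3,0,0,0.05,0,0,0]
    - [0.3,0,0,0,0,0,0]

```text
clock: 19.25
position: [0.5552, 0.1847, 0.0948]
ee_rot: [-1.529, -2.566, -0.134]
force: [-1.3, -4.3, 14.6]
width: 0.471
gripper_force: 35.0
```

>>> carry_out:
  commands:
    - [0.3,0,0,-0.03,0,0,0]
    - [0.55,0,0,0,0,0,0]
    - [0.65,0,0,0,0,0,0]
    - [0.75,0,0,0,0,0,0]
    - [0.75,0,0,0,0,0,0]

```text
clock: 19.75
position: [0.5541, 0.1845, 0.0933]
ee_rot: [-1.527, -2.564, -0.132]
force: [0.0, -0.7, 0.6]
width: 0.736
gripper_force: 0.0
```

>>> carry_out:
  commands:
    - [0.75,0.03,0,-0.2,0,0,0]
    - [0.75,0.1,0,-0.6,0,0,0]
    - [0.75,0.14,0,-0.8,0,0,0]
    - [0.75,0.14,0,-0.8,0,0,0]
    - [0.75,0.14,0,-0.8,0,0,0]
    - [0.75,0.14,0,-0.8,0,0,0]
    - [0.75,0.14,0,-0.8,0,0,0]

```text
clock: 20.45
position: [0.5549, 0.1841, 0.2175]
ee_rot: [-1.527, -2.565, -0.134]
force: [1.4, -0.1, -1.1]
width: 0.753
gripper_force: 0.0
```

>>> carry_out:
  commands:
    - [0.75,0,-0.8,-0.3,0,0,0]
    - [0.75,0,-0.9,-0.3,0,0,0]
    - [0.75,0,-0.9,-0.3,0,0,0]
    - [0.75,0,-0.9,-0.3,0,0,0]
    - [0.75,0,-0.9,0,0,0,0]
    - [0.75,0,-0.9,0,0,0,0]
    - [0.75,0,-0.6,0,0,0,0]
    - [0.75,0,0,0,0,0,0]

```text
clock: 21.25
position: [0.4265, 0.1082, 0.246]
ee_rot: [-1.529, -2.565, -0.13]
force: [0.5, 0.2, -0.1]
width: 0.75
gripper_force: 0.0
```

```bash
python3 - <<'E'
from h import *
st()
A=pts(grab('top')).reshape(-1,3);S=pts(grab('side')).reshape(-1,3)
g=np.array([.5555,.18,.008])
for n,X in(('top',A),('side',S)):
    d=X-g;Q=X[(np.hypot(d[:,0],d[:,1])<.035)&(d[:,2]>.06)&(d[:,2]<.16)];
    if len(Q)>40: print(n,len(Q),[np.round(v,4) for v in fit(Q,g,np.array([0,0,1.]))])
    c=Q[Q[:,2]>.143];print('cap',len(c),c.mean(0).round(4) if len(c) else '')
    m=(X[:,2]>.034)&(X[:,2]<.041)&(np.abs(X[:,0]-.5)<.13)&(np.abs(X[:,1]-.25)<.2);print(cv2.minAreaRect(X[m][:,:2].astype(np.float32)))
a=load('top')['pixels'][130:250,110:360,::-1];b=load('side')['pixels'][160:330,170:420,::-1]
cv2.imwrite('pics/s7.png',cv2.resize(np.vstack([a,b]),(500,580),interpolation=3))
E
```

```text
t 21.25 p [0.4265 0.1082 0.246 ] j [ 0.67  0.35 -1.12  1.87  0.15  1.13 -0.  ] yaw y 28.4 z [-0.086  0.152 -0.985] F [ 0.5  0.2 -0.1] w 0.75 g 0.0
cap 0 
((0.45544180274009705, 0.3658484220504761), (0.0655609518289566, 0.10936812311410904), 28.35874366760254)
side 547 [array([ 5.570e-01,  1.796e-01,  9.000e-03, -7.200e-03,  1.000e-04]), np.float64(0.0008)]
cap 130 [0.5532 0.1821 0.1481]
((0.5008547306060791, 0.27658185362815857), (0.06711529940366745, 0.316398561000824), 27.680849075317383)
```

View pics/s7.png

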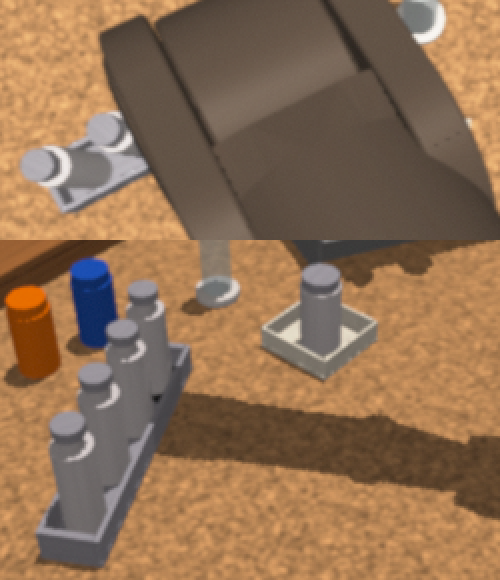

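The side view shows the row of four standing upright (target at (145,340)) and the jar upright in the tray (320,310). The target measures about 2 mm off across the lane and 1 mm off along it, standing on the lane floor. I hand it in.

```bash
python3 -c "
from cell import arm
print(arm.sign_off())"
```

```text
the job is handed in; nothing more can be done
None
```

I handed the job in at about 21 s of the 54 s allowed: the jar stands upright in the white tray and the capped round canister stands upright on the black pad, measured about 2 mm off centre across the lane and 1 mm along it (sign-off returned no verdict).

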